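# Stand the washed green board to dry

### The job

Take the washed green cutting board out of the holder and lean it on the slatted wooden drying stand: the same way up as it stood, its lower edge on the ledge behind the lip, in the middle of the stand, with one face flat against the sloping slats. Set it down on the ledge before letting go, and leave the red and the blue board standing in the holder.

Things in the scene. Friction and masses are not known exactly. Their poses are not given: they have to be found in the camera images.
- green_board_centre (a point): Centre (half-way up) of the loose green plastic cutting board: 170 mm wide (x axis), 12 mm thick (y), 160 mm tall (z), 0.2 to 0.45 kg, a 16 mm hanging hole in one top corner. It stands upright in one place of the holder, top edge 172 mm above the worktop. Grasp it from above across its thickness, at the middle of the top edge. Its faces are alike: either may face outwards.
- red_board_centre (a point): Centre (half-way up) of a red board of the same size, in another place of the holder. The holder is fixed: a wooden base 150 x 200 x 12 mm with three places 70 mm apart along the boards' thickness, each 17 mm wide between dark wire hoops that reach 78 mm above the worktop. Boards only rest in it: lift straight up, above the neighbours' tops, before moving sideways.
- blue_board_centre (a point): Centre (half-way up) of a blue board of the same size (170 x 12 x 160 mm), standing in the remaining place of the holder. Not to be taken, nor the red one.
- seat (a point): Fixed pale wooden drying stand: point, mid-way along its 220 mm width, 34 mm above the worktop, where ledge top meets slatted back. The back leans 15 deg from vertical, away from the robot. z: up along its front face (slats 95 mm long); x: square into it; y: along the ledge. Ledge: square to the back, 30 mm deep to a lip 13 mm high. The leaned board's centre is at x -6, y 0, z 80 mm, its z along this z.

How it is judged (in metres and radians):
On the way:
1. the green board, still held by the fingers, has come down on the ledge of the stand (lower edge less than about 15 mm above it) (z of green_board_centre in the frame of seat between 0.06 and 0.095 m and x of green_board_centre in the frame of seat between -0.045 and 0.015 m and y of green_board_centre in the frame of seat between -0.04 and 0.04 m and contact force between green_board and the fingers above 1 N), for 0.1 s.
At the end, for the whole second after the job is handed in: The green board, the same way up as before and at rest, leans on the slats with its lower edge on the ledge: centre within 25 mm of the middle of the stand sideways and 10 mm of its seated place otherwise, faces and upright edges within 10 degrees of the back's own (x of green_board_centre in the frame of seat between -0.016 and 0.004 m and y of green_board_centre in the frame of seat between -0.025 and 0.025 m and z of green_board_centre in the frame of seat between 0.07 and 0.09 m and angle between the y axis of green_board_centre and the x axis of seat, either way round below 0.175 rad and angle between the z axis of green_board_centre and the z axis of seat, either way round below 0.175 rad and angle between green_board_centre's own z axis and vertical below 0.5 rad and linear speed of green_board below 0.02 m/s); the robot touches nothing.
It fails at once if the red board is taken or knocked over (moved over 60 mm or tipped over 29 degrees) (distance of red_board_centre from where it was at the start of the episode above 0.06 m or angle between red_board_centre's own z axis and vertical above 0.5 rad).
It fails at once if the blue board is taken or knocked over (moved over 60 mm or tipped over 29 degrees) (distance of blue_board_centre from where it was at the start of the episode above 0.06 m or angle between blue_board_centre's own z axis and vertical above 0.5 rad).
It also fails if it takes over 38 s, if anything falls off the work surface, if the arm or the gripper's body presses on something with over 40 N, if the wrist force passes 120 N, or if a joint passes its speed limit or range.

### The arm

A 7-joint arm with a two-finger parallel gripper is mounted at the origin on a cart in front of the work surface, level with it; the furniture and walls round the work are solid. World frame = base frame: x ahead of the robot, y to its left, z up, the work surface at z = 0. Lengths are in m, angles in degrees, forces in N, time in s.
With the tool pointing down it reaches from about 0.425 to 0.875 m from the base axis. Payload 4.7 kg.
Tool frame: the origin (TCP) lies on the mounting face of the last link; the fingertips stand 182 mm ahead of it and the grasp point (between the pads) lies 164 mm ahead of it; z points along the fingers, x is the direction in which the jaws open and shut, and the axes are right-handed (so a half turn about z gives the same grasp; the last joint's range is limited). The gripper opens to 87 mm and grips with 3 to 60 N. Pads are 19 mm wide; open, the fingers measure 117 mm over their backs; the gripper's body (75 mm by 190 mm) begins 51 mm behind the grasp point.
Start: joints at [-70.525, 18.392, -4.016, 83.108, 1.295, 78.541, -3.26], TCP at [0.208, 0.616, 0.405] pointing down, gripper open.
Joint ranges: [-163.93, 163.93], [-17.29, 119.83], [-79.2, 71.16], [3.27, 140.29], [-89.18, 269.18], [5.43, 117.66], [-154.24, 154.24]. Speed limits (degrees/s): [147.25, 147.25, 180, 180, 180, 180, 180].

### API

Orientations are given as [roll, pitch, yaw] about the fixed x, y, z axes, in that order (R = Rz(yaw) Ry(pitch) Rx(roll)).
In Python, from cell import status, cams, env, outline_of, landmark_of gives the robot as it stands. The module is installed in compiled form; this text tells all that it offers.
- The arm moves only by the tool jog_arm, never from a script. Its argument "rows" is a list of rows, each a list of 7 numbers: the closure, from 0 (fully open) to 1 (shut), then the shift along the tool's x, y, z in m, then the turn, a rotation vector about the tool's x, y, z in degrees. A call has 1 to 12 rows; each row shifts and turns the commanded pose from where the row before left it, along the tool's axes as they then stand; what a row does not reach is not made up. A row lasts 1/12 s, in which the tool goes at most 41.7 mm and 7.16 degrees, less where a joint would pass 70% of its speed; a pose out of reach is approached as far as the arm can. A call with a gripper value outside its range is refused whole. The fingers move at their own pace and stop on an object; "grip_force" is the grip in N (left out, the last holds). Time passes only in rows, so rows that do not move let the fingers close. It gives the time, the measured TCP pose, the force and the opening at its end, in the units of the state.
- status.get_obs(): the state, without advancing time (a new reading comes with each control period).
- cams.read_camera(name): name is "scene" or "top" or "wrist"; returns (picture, depth): 384x512x3 uint8, red, green, blue; 384x512 float32, m along the optical axis (not along the pixel's ray), 0 where there is no reading.
- cams.camera_params(name): a dict with "vfov" (degrees; the focal length in pixels is half the picture's height over the tangent of half this angle, whatever the lens; pixels are square), "cx", "cy" (the principal point, pixels), "eye" and "attitude" of the camera in the world. Camera axes: x right, y up, looking along -z (the intrinsics and any distortion apply to the point x, -y, -z); pixel columns grow to the right and rows downward; lengths in m; the calibration is good to about 2 mm. A picture is of the moment at which its call begins: read the wrist's pose just before it. camera_params takes no time and is no camera call; for the wrist camera it gives the pose at the moment of the call.
- env.sign_off(): hands the job in, once; it reports no verdict.
Trained networks look in the newest picture that a camera, given by its name, has taken for a name from the list of things; names that differ only in an ending like _2 or _b are one class to them, and where a whole thing is asked for, a point or a joint stands for the part that bears it (a point fixed in the world has none). Each returns a list of dicts, best first, with "conf" (0 to 1); they miss things now and then, are a little off and sometimes report something else, mostly with a low value. They report only what shows in the picture. A call takes as long as a camera call.
- outline_of(camera, name): "pixels" (384x512 bool, what is visible of it) and "box" ([left, top, right, bottom] in pixels, round what is visible of it).
- landmark_of(camera, name): "position" ([row, column] in pixels: a listed point, or the origin of a listed thing).
The state is a dict: "time_s": time; "qpos": joint angles; "joint_velocities": joint speeds; "effort": joint torques, N m; "tool_pos": TCP position; "tool_rot": TCP orientation; "force": force on the tool from outside, world axes, zero at the start; "wrist_torque": the same for the moment, N m; "grip_width": finger opening in m.
Only numpy, scipy, OpenCV 4.12 (cv2) and the standard library are available. Lean on these libraries where they do the work, as an engineer would, in place of code of your own. Each camera call takes 0.05 s, during which the arm holds its last target. There are 200 camera calls.

## Working session

There is one attempt and no reset: what is moved stays moved. The work goes in short steps, Python scripts to look and compute and a tool call to move; the robot and the scene stay as the last step left them, time stands still between calls to the robot, and variables do not carry over. Pictures are saved under pics/ and viewed, about 8 in all and at most 12, crops included, and the job is handed in when it is done.

Besides the shell and the picture viewer there is one more tool, called after "Call:" in YAML: its name, and indented under it one key for each argument. jog_arm: Moves the arm, as the interface text tells. Its arguments: {"type":"object","properties":{"rows":{"type":"array"},"grip_force":{"type":"number"}},"required":["rows"]}

```bash
mkdir -p pics
cat > h.py <<'E'
import numpy as np, cv2
from cell import status, cams, env, outline_of, landmark_of
from scipy.spatial.transform import Rotation as R
def cam(n):
    p=cams.camera_params(n); return p
def rot(a):
    a=np.array(a,float)
    return a if a.shape==(3,3) else (R.from_euler('xyz',a,degrees=True).as_matrix() if a.size==3 else R.from_quat(a).as_matrix())
def pts(p,depth,rows,cols):
    f=192/np.tan(np.radians(p['vfov'])/2); z=depth[rows,cols]
    c=np.stack([(cols-p['cx'])/f*z,-(rows-p['cy'])/f*z,-z],-1)
    return c@rot(p['attitude']).T+np.array(p['eye'])
def save(n,im): cv2.imwrite('pics/'+n,im[...,::-1])
E
python3 - <<'E'
from h import *
print(status.get_obs())
ims=[]
for n in ['scene','top']:
    im,d=cams.read_camera(n); p=cam(n); print(n,p); ims.append(im)
    for t in ['green_board_centre','red_board_centre','blue_board_centre','seat']:
        for l in landmark_of(n,t)[:2]:
            r,c=[int(round(v)) for v in l['position']]; print(t,l['conf'],r,c, pts(p,d,np.array([r]),np.array([c])) if 0<=r<384 and 0<=c<512 else '')
    save(n+'0.png',im); np.save(n+'d.npy',d)
E
```

```text
{'time_s': 0.0, 'qpos': array([-70.52436745,  18.43775332,  -4.01485058,  83.17262806,
         1.29690228,  78.53995163,  -3.26142859]), 'joint_velocities': array([ 0.08579799, -0.03182627,  0.02392398,  0.04987164,  0.15855115,
       -0.077835  ,  0.08037252]), 'effort': array([-4.64404475e-04, -4.91294575e+01, -4.04298278e-01, -3.12526846e+01,
       -6.38725958e-02,  4.38307668e-02,  1.67934240e-04]), 'tool_pos': array([0.2080324 , 0.61560447, 0.40369584]), 'tool_rot': array([1.79992306e+02, 1.04991474e-01, 7.13323645e+01]), 'force': array([ 0.03922019,  0.60023143, -0.27892792]), 'wrist_torque': array([ 0.00979093, -0.00738435, -0.00360813]), 'grip_width': 0.08700219867699971}
scene {'vfov': 44.421983974438454, 'cx': 248.55757904693277, 'cy': 192.55428913548266, 'eye': array([-0.21993331, -0.56215806,  0.54844027]), 'attitude': array([ 61.93846836,   1.44212163, -52.3357118 ])}
green_board_centre 0.74 176 202 [[0.45067962 0.1001389  0.09396676]]
red_board_centre 0.93 166 181 [[0.39871496 0.10809277 0.13606802]]
seat 0.48 168 181 [[0.39856021 0.10855056 0.13136533]]
top {'vfov': 48.820749531788024, 'cx': 255.26435474880523, 'cy': 190.107137216029, 'eye': array([ 0.3013063 , -0.03069884,  1.16025632]), 'attitude': array([  7.84852153,   0.78576018, -89.20721275])}
green_board_centre 0.77 188 206 [[0.44236851 0.10256901 0.16218719]]
red_board_centre 0.58 188 182 [[0.45083433 0.17242809 0.09714736]]
blue_board_centre 0.59 177 152 [[0.47246597 0.24108416 0.13228871]]
blue_board_centre 0.24 187 184 [[0.45622417 0.17101369 0.07787117]]
seat 0.79 213 333 [[ 0.3971157  -0.22039939  0.03646182]]
seat 0.49 184 182 [[0.459641   0.17092328 0.1070273 ]]
```

Run:
```python
import cv2,numpy as np
a=cv2.imread('pics/scene0.png');b=cv2.imread('pics/top0.png')
cv2.imwrite('pics/t1.png',cv2.resize(b,(800,600)));cv2.imwrite('pics/s1.png',cv2.resize(a,(800,600)))
```

```text
(no output)
```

View pics/t1.png

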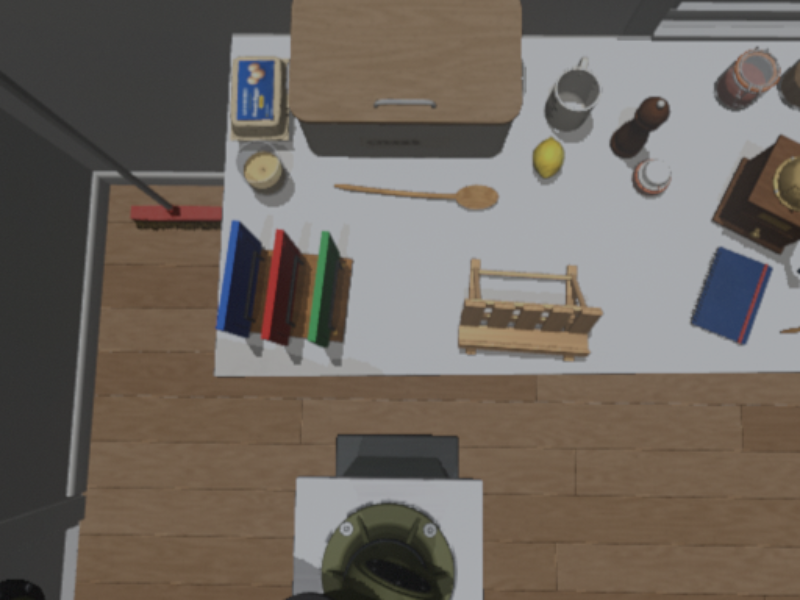

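View pics/s1.png

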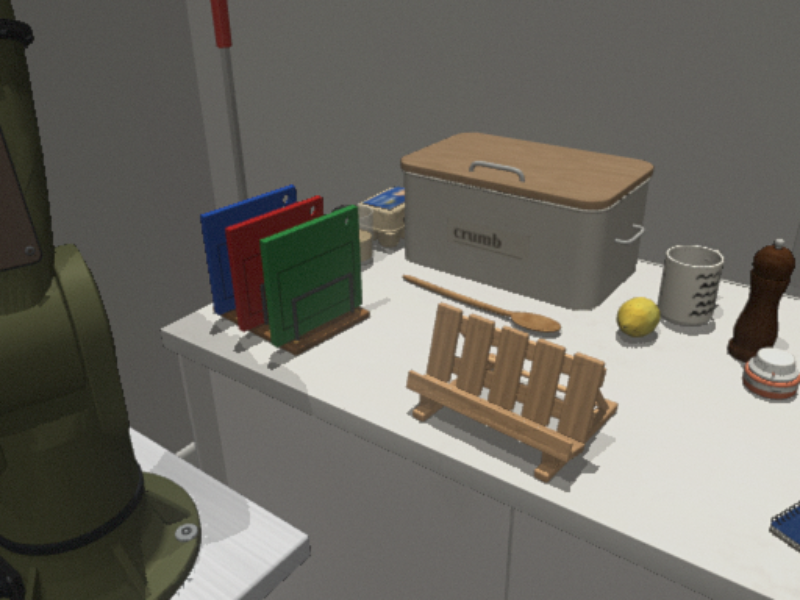

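The top view shows the green board as the right-most one of the three, at about (325,290) of 800x600. The stand is at (528,320), facing the robot with its slats leaning away. The scene view agrees: green is the front board, and the stand's lip faces the robot.

Run:
```python
from h import *
im=cv2.imread('pics/top0.png')[...,::-1].astype(int); d=np.load('topd.npy'); p=cam('top')
rr,cc=np.mgrid[:384,:512]; P=pts(p,d,rr.ravel(),cc.ravel()); C=im.reshape(-1,3)
for nm,k in [('green',1),('red',0),('blue',2)]:
    o=[i for i in range(3) if i!=k]
    m=(C[:,k]>1.5*C[:,o].max(1))&(P[:,2]>0.165)&(P[:,2]<0.18)&(P[:,0]>.3)&(P[:,0]<.6)&(P[:,1]>0)
    q=P[m]; print(nm,m.sum(),q.min(0),q.max(0),cv2.minAreaRect((q[:,:2]*1000).astype(np.float32)), np.median(q[:,2]))
for n in ['top','scene']:
    im,d=cams.read_camera(n); p=cam(n); P=pts(p,d,rr.ravel(),cc.ravel())
    m=(P[:,0]>.28)&(P[:,0]<.52)&(P[:,1]<-.06)&(P[:,1]>-.38)&(P[:,2]>.01)&(P[:,2]<.2)
    q=P[m]; print(n,len(q),q.min(0),q.max(0))
    # planes by RANSAC with steep / shallow normals
    rng=np.random.default_rng(0)
    for lo,hi in [(0.1,0.45),(0.85,1)]:
        best=0
        for _ in range(3000):
            a,b,c=q[rng.choice(len(q),3,False)]; v=np.cross(b-a,c-a); L=np.linalg.norm(v)
            if L<2e-4: continue
            v/=L; v*=np.sign(v[2])
            if not lo<v[2]<hi: continue
            I=abs((q-a)@v)<.003
            if I.sum()>best: best=I.sum();B=I
        s=q[B]; c=s.mean(0); v=np.linalg.svd(s-c)[2][2]; v*=np.sign(v[2]); print(best,c,v,'yaw',np.degrees(np.arctan2(v[1],v[0])),'tilt',np.degrees(np.arcsin(v[2])),s.min(0),s.max(0))
        np.save(f'{n}_{"back" if lo<.5 else "ledge"}.npy',s)
```

```text
green 350 [0.36979819 0.0942659  0.16615214] [0.53546837 0.12104356 0.17685751] ((452.7559814453125, 107.47511291503906), (12.458233833312988, 166.220947265625), 84.5380630493164) 0.17166744938515338
red 399 [0.37129597 0.16360775 0.16519892] [0.54012397 0.19111201 0.17728789] ((455.8843994140625, 177.2271728515625), (13.140934944152832, 169.16746520996094), 84.52103424072266) 0.17156312784393535
blue 387 [0.38477407 0.23182169 0.16508468] [0.55146893 0.26022505 0.17724047] ((468.4216003417969, 245.90335083007812), (13.182940483093262, 167.45591735839844), 84.12596893310547) 0.17155525334635813
top 3206 [ 0.35151351 -0.33538125  0.01003681] [ 0.51994111 -0.11355253  0.12899497]
1161 [ 0.41384449 -0.22567008  0.08125874] [-0.95751404  0.0557811   0.2829405 ] yaw 176.66593555039717 tilt 16.43578186087156 [ 0.39065532 -0.33489711  0.02969022] [ 0.43569751 -0.11690542  0.12899497]
881 [ 0.40643627 -0.22658298  0.03432675] [ 0.14941597 -0.00557793  0.98875869] yaw -2.13794856137832 tilt 81.40088629473563 [ 0.35871249 -0.33489711  0.01436136] [ 0.51830278 -0.11405279  0.04326273]
scene 7330 [ 0.35264415 -0.33629694  0.01001136] [ 0.51949601 -0.11375932  0.12626083]
4329 [ 0.41549274 -0.23586307  0.07946469] [-0.96331928  0.05368796  0.26293262] yaw 176.81007658715336 tilt 15.244145014091195 [ 0.39427723 -0.33564626  0.02846091] [ 0.43656719 -0.11709046  0.12598317]
966 [ 0.38928415 -0.23554043  0.06108939] [-0.51364975  0.05039407  0.85651875] yaw 174.39665488804462 tilt 58.927927334791086 [ 0.36215891 -0.33514703  0.04234796] [ 0.428143   -0.11418504  0.08541497]
```

Call:
jog_arm:
  rows:
    - [0.3,-0.0224,0.0219,0,0,0,0]
    - [0.3,-0.0224,0.0219,0,0,0,0]
    - [0.3,-0.0224,0.0219,0,0,0,0]
    - [0.3,-0.0224,0.0219,0,0,0,0]
    - [0.3,-0.0224,0.0219,0,0,0,0]
    - [0.3,-0.0224,0.0219,0,0,0,0]
    - [0.3,-0.0224,0.0219,0,0,0,0]
    - [0.3,-0.0224,0.0219,0,0,0,0]
    - [0.3,-0.0224,0.0219,0,0,0,0]
    - [0.3,-0.0224,0.0219,0,0,0,0]
    - [0.3,-0.0224,0.0219,0,0,0,0]
    - [0.3,-0.0224,0.0219,0,0,0,0]

```text
time_s: 1.6
tool_pos: [0.3714, 0.2755, 0.4051]
tool_rot: [180.0, -0.1, 71.3]
force: [0.4, 0.3, -0.8]
grip_width: 0.0608
```

Call:
jog_arm:
  rows:
    - [0.3,-0.0224,0.0219,0,0,0,0]
    - [0.3,-0.0224,0.0219,0,0,0,0]
    - [0.3,-0.0224,0.0219,0,0,0,0]
    - [0.3,-0.0224,0.0219,0,0,0,0]
    - [0.3,-0.0224,0.0219,0,0,0,0]
    - [0.3,-0.0224,0.0219,0,0,0,0]
    - [0.3,0,0,0,0,0,-6.6]
    - [0.3,0,0,0,0,0,-6.6]
    - [0.3,0,0,0,0,0,0]
    - [0.3,0,0,0,0,0,0]

```text
time_s: 2.43
tool_pos: [0.4524, 0.1077, 0.4049]
tool_rot: [180.0, -0.0, 84.4]
force: [-0.3, 0.1, -0.6]
grip_width: 0.0609
```

```bash
cat >> h.py <<'E'
def delta(pos,Rt):
    """shift and rotvec in the tool frame from measured pose to target TCP pose"""
    o=status.get_obs(); Rc=rot(o['tool_rot'])
    print('t',o['time_s'],'tcp',o['tool_pos'].round(4),o['tool_rot'].round(2),'F',o['force'].round(1),'w',round(o['grip_width'],4))
    print('shift',(Rc.T@(np.array(pos)-o['tool_pos'])).round(4),'turn',R.from_matrix(Rc.T@Rt).as_rotvec(degrees=True).round(2))
E
python3 - <<'E'
from h import *
p=cam('wrist'); im,d=cams.read_camera('wrist'); save('w1.png',im)
rr,cc=np.mgrid[:384,:512]; P=pts(p,d,rr.ravel(),cc.ravel()); C=im.reshape(-1,3).astype(int)
m=(C[:,1]>1.5*C[:,[0,2]].max(1))&(P[:,2]>0.165)&(P[:,2]<0.18)
q=P[m]; print(m.sum(), q.min(0),q.max(0)); print(cv2.minAreaRect((q[:,:2]*1000).astype(np.float32)),np.median(q[:,2]))
delta([.4528,.1075,.311],rot([180,0,84.5]))
E
```

```text
3361 [0.37143093 0.09507119 0.17152621] [0.53266159 0.12130944 0.17644459]
((452.1245422363281, 108.50413513183594), (11.89672565460205, 161.1878204345703), 84.51203918457031) 0.17387818531472024
t 2.4833 tcp [0.4523 0.108  0.4049] [ 1.7999e+02 -2.0000e-02  8.4390e+01] F [ 1.   0.2 -0.3] w 0.0613
shift [-0.0004  0.0005  0.0939] turn [ 0.01 -0.02 -0.11]
```

View pics/w1.png

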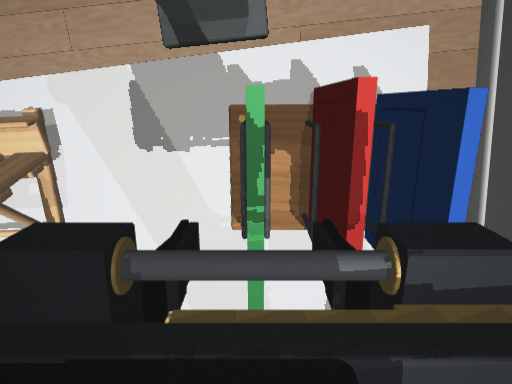

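The wrist view shows the green board's edge running between the open fingers (col 255). The red board, at col 345, is clear of them.

Call:
jog_arm:
  rows:
    - [0.3,0,0,0.016,0,0,0]
    - [0.3,0,0,0.016,0,0,0]
    - [0.3,0,0,0.016,0,0,0]
    - [0.3,0,0,0.016,0,0,0]
    - [0.3,0,0,0.015,0,0,0]
    - [0.3,0,0,0.015,0,0,0]
    - [0.3,0,0,0,0,0,0]
    - [1,0,0,0,0,0,0]
    - [1,0,0,0,0,0,0]
    - [1,0,0,0,0,0,0]
    - [1,0,0,0,0,0,0]
    - [1,0,0,0,0,0,0]
  grip_force: 40

```text
time_s: 3.48
tool_pos: [0.4528, 0.1078, 0.3115]
tool_rot: [179.9, -0.0, 84.5]
force: [-0.3, 0.2, 0.3]
grip_width: 0.0352
```

Call:
jog_arm:
  rows:
    - [1,0,0,0,0,0,0]
    - [1,0,0,0,0,0,0]
    - [1,0,0,0,0,0,0]
    - [1,0,0,-0.006,0,0,0]
    - [1,0,0,-0.01,0,0,0]

```text
time_s: 3.9
tool_pos: [0.4518, 0.1075, 0.326]
tool_rot: [-179.8, 0.1, 84.5]
force: [0.1, -0.5, -2.5]
grip_width: 0.0117
```

Call:
jog_arm:
  rows:
    - [1,0,0,-0.02,0,0,0]
    - [1,0,0,-0.02,0,0,0]
    - [1,0,0,-0.02,0,0,0]
    - [1,0,0,-0.02,0,0,0]
    - [1,0,0,-0.02,0,0,0]
    - [1,0,0,-0.02,0,0,0]
    - [1,0,0,-0.02,0,0,0]
    - [1,0,0,-0.02,0,0,0]
    - [1,0,0,-0.015,0,0,0]
    - [1,0,0,-0.005,0,0,0]
    - [1,0,0,0,0,0,0]

```text
time_s: 4.82
tool_pos: [0.4526, 0.1075, 0.5083]
tool_rot: [179.9, -0.1, 84.5]
force: [-0.0, -0.8, -3.5]
grip_width: 0.0117
```

```bash
cat >> h.py <<'E'
n=np.array([-.9633,.0537,.2629]); n/=np.linalg.norm(n)
c0=np.array([.4155,-.2359,.0795])
X=-n; Y=np.cross([0,0,1],X); Y/=np.linalg.norm(Y); Z=np.cross(X,Y)
seat=np.array([0,-.2263,.034]); seat[0]=c0[0]-(n[1]*(seat[1]-c0[1])+n[2]*(seat[2]-c0[2]))/n[0]
Rt=np.column_stack([X,-Y,-Z])   # tool x into the back, tool z down along it
def tgt(dx,dy,dz,g=.135): return seat+X*dx+Y*dy+Z*(dz+g+.164)
E
python3 - <<'E'
from h import *
q=np.load('scene_back.npy'); s=(q-seat)@np.column_stack([X,Y,Z]); print(seat,Z,s.min(0),s.max(0),np.percentile(s,[.5,99.5],axis=0))
print('yaw X',np.degrees(np.arctan2(X[1],X[0])))
delta(tgt(-.016,0,.06),Rt)
# wrist look: how the board hangs
p=cam('wrist'); im,d=cams.read_camera('wrist'); save('w2.png',im)
o=status.get_obs(); rr,cc=np.mgrid[:384,:512]; P=pts(p,d,rr.ravel(),cc.ravel()); C=im.reshape(-1,3).astype(int)
T=(P-o['tool_pos'])@rot(o['tool_rot']); m=(C[:,1]>1.5*C[:,[0,2]].max(1))&(T[:,2]<.4)&(T[:,2]>.1)
g=T[m]; top=g[g[:,2]<np.percentile(g[:,2],5)+.01]; print(m.sum(),g.min(0),g.max(0)); 
e=g[np.argsort(g[:,1])]
for lo in np.arange(g[:,1].min(),g[:,1].max(),.015):
    k=g[(g[:,1]>=lo)&(g[:,1]<lo+.015)]
    if len(k)>10: print(round(lo,3),len(k),np.percentile(k[:,2],[2,20]).round(4),k[:,0].min().round(4),k[:,0].max().round(4))
E
```

```text
[ 0.40361748 -0.2263      0.034     ] [ 0.26249941 -0.01463326  0.96482119] [-0.00305355 -0.1095731  -0.00561336] [0.00354467 0.10989574 0.09543722] [[-0.00265456 -0.10801645 -0.00133544]
 [ 0.00318094  0.10764719  0.09467571]]
yaw X -3.1907008714912823
t 4.8167 tcp [0.4526 0.1075 0.5083] [ 1.7987e+02 -8.0000e-02  8.4520e+01] F [-0.  -0.8 -3.5] w 0.0117
shift [-0.334   0.0617  0.1234] turn [ 11.7  -12.31  87.15]
6280 [-0.00504635 -0.0801032   0.13542944] [0.0068851  0.01566044 0.14005118]
-0.08 1429 [0.1365 0.1373] -0.005 0.0069
-0.065 1306 [0.1365 0.1372] -0.005 0.0068
-0.05 1175 [0.1365 0.1372] -0.005 0.0066
-0.035 1063 [0.1366 0.1372] -0.0048 0.0068
-0.02 520 [0.1365 0.1371] -0.005 0.0069
-0.005 495 [0.1364 0.1371] -0.0048 0.0067
0.01 292 [0.1366 0.1372] -0.0048 0.0067
```

View pics/w2.png

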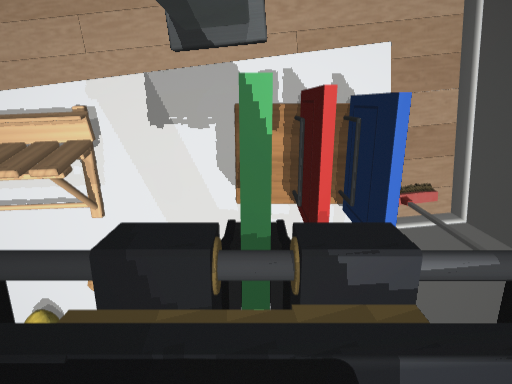

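The board hangs straight between the pads, its top about 137 mm ahead of the TCP, and the other two boards stand undisturbed. Next I carry it over the stand and turn it.

Call:
jog_arm:
  rows:
    - [1,-0.015,0.004,0,0,0,0]
    - [1,-0.03,0.007,0,0,0,0]
    - [1,-0.03,0.007,0,0,0,0]
    - [1,-0.03,0.007,0,0,0,0]
    - [1,-0.03,0.007,0,0,0,0]
    - [1,-0.03,0.007,0,0,0,0]
    - [1,-0.03,0.007,0,0,0,0]
    - [1,-0.03,0.007,0,0,0,0]
    - [1,-0.03,0.007,0,0,0,0]
    - [1,-0.03,0.007,0,0,0,0]
    - [1,-0.03,0.007,0,0,0,0]
    - [1,-0.02,0.006,0,0,0,0]

```text
time_s: 5.87
tool_pos: [0.4991, -0.2366, 0.5055]
tool_rot: [-179.9, 0.1, 84.3]
force: [0.1, -0.6, -2.4]
grip_width: 0.0116
```

Call:
jog_arm:
  rows:
    - [1,0,0,0,0.73,-0.77,5.45]
    - [1,0,0,0,0.73,-0.77,5.45]
    - [1,0,0,0,0.73,-0.77,5.45]
    - [1,0,0,0,0.73,-0.77,5.45]
    - [1,0,0,0,0.73,-0.77,5.45]
    - [1,0,0,0,0.73,-0.77,5.45]
    - [1,0,0,0,0.73,-0.77,5.45]
    - [1,0,0,0,0.73,-0.77,5.45]
    - [1,0,0,0,0.73,-0.77,5.45]
    - [1,0,0,0,0.73,-0.77,5.45]
    - [1,0,0,0,0.73,-0.77,5.45]
    - [1,0,0,0,0.73,-0.77,5.45]

```text
time_s: 6.87
tool_pos: [0.5001, -0.2331, 0.5053]
tool_rot: [-177.7, 12.0, 18.9]
force: [-0.2, -0.5, -2.0]
grip_width: 0.0117
```

Call:
jog_arm:
  rows:
    - [1,0,0,0,0.73,-0.77,5.45]
    - [1,0,0,0,0.73,-0.77,5.45]
    - [1,0,0,0,0.73,-0.77,5.45]
    - [1,0,0,0,0.73,-0.77,5.45]
    - [1,0,0,0,0,0,0]
    - [1,0,0,0,0,0,0]

```text
time_s: 7.37
tool_pos: [0.5003, -0.2333, 0.5056]
tool_rot: [179.9, 15.4, -3.1]
force: [1.0, 0.3, -3.0]
grip_width: 0.0117
```

```bash
cat > look.py <<'E'
import sys
from h import *
dx,dy,dz=map(float,sys.argv[1:4]); delta(tgt(dx,dy,dz),Rt)
im,d=cams.read_camera('scene'); p=cam('scene'); save(sys.argv[4],cv2.resize(im,(800,600)))
rr,cc=np.mgrid[:384,:512]; P=pts(p,d,rr.ravel(),cc.ravel()); C=im.reshape(-1,3).astype(int)
S=(P-seat)@np.column_stack([X,Y,Z])
m=(C[:,1]>1.5*C[:,[0,2]].max(1))&(abs(S[:,1])<.15)&(S[:,2]>-.05)&(P[:,2]<.45)&(P[:,0]>.25)
mm=cv2.erode(m.reshape(384,512).astype(np.uint8),np.ones((3,3))).ravel()>0
s=S[mm]; c=s.mean(0); v=np.linalg.svd(s-c,full_matrices=False)[2][2]; v*=np.sign(v[0])
print('board front face seat frame: n',len(s),'extent',np.percentile(S[m],[.5,99.5],axis=0).round(4).tolist(),'mean',c.round(4),'normal deg off y,z',np.degrees(v[1:]).round(2))
k=s[s[:,2]<s[:,2].min()+.03]; t=s[s[:,2]>s[:,2].max()-.03]; print('x low',np.median(k[:,0]).round(4),'x high',np.median(t[:,0]).round(4))
r=cv2.minAreaRect((S[m][:,1:]*1000).astype(np.float32)); print('rect yz mm',r)
E
python3 look.py -.016 0 .05 s2.png
```

```text
t 7.3667 tcp [ 0.5003 -0.2333  0.5056] [179.91  15.45  -3.11] F [ 1.   0.3 -3. ] w 0.0117
shift [ 0.015  -0.0018  0.1314] turn [0.11 0.21 0.07]
board front face seat frame: n 8479 extent [[-0.0406, -0.0914, 0.1808], [-0.0276, 0.0767, 0.3381]] mean [-0.0367 -0.0152  0.2578] normal deg off y,z [ 0.15 -0.25]
x low -0.037 x high -0.0364
rect yz mm ((-6.284339904785156, 277.65826416015625), (195.93743896484375, 171.7591552734375), 89.86300659179688)
```

View pics/s2.png

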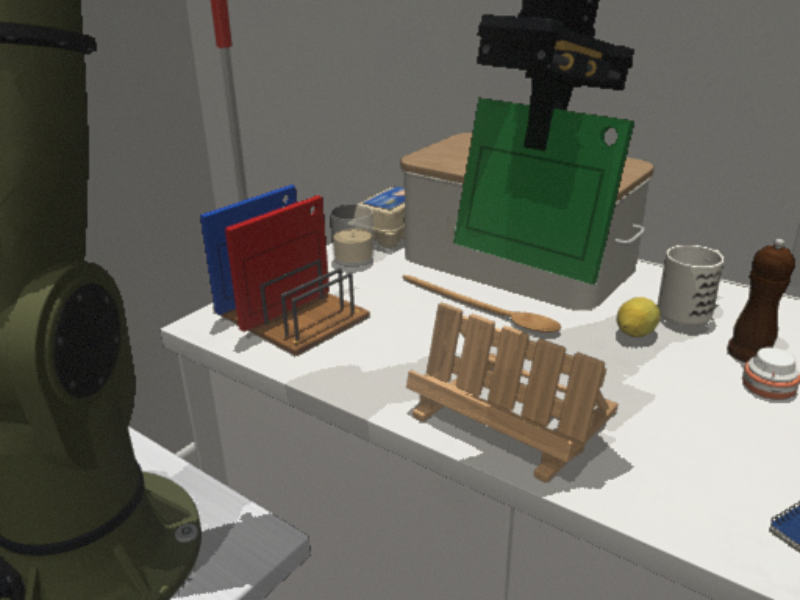

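The board is held level and square above the stand, hole at the upper right as it stood. It needs about +7 mm sideways and 17 mm towards the back, then 180 mm down.

Call:
jog_arm:
  rows:
    - [1,0.006,-0.003,0.006,0,0.2,0]
    - [1,0.006,-0.002,0.012,0,0,0]
    - [1,0.005,-0.002,0.015,0,0,0]
    - [1,0,0,0.016,0,0,0]
    - [1,0,0,0.016,0,0,0]
    - [1,0,0,0.016,0,0,0]
    - [1,0,0,0.016,0,0,0]
    - [1,0,0,0.016,0,0,0]
    - [1,0,0,0.016,0,0,0]
    - [1,0,0,0.014,0,0,0]
    - [1,0,0,0.01,0,0,0]
    - [1,0,0,0.005,0,0,0]

```text
time_s: 8.42
tool_pos: [0.475, -0.2247, 0.3477]
tool_rot: [179.9, 15.3, -3.2]
force: [0.4, -0.2, -2.9]
grip_width: 0.0119
```

```bash
python3 look.py -.014 0.005 0 s3.png
```

```text
t 8.4167 tcp [ 0.475  -0.2247  0.3477] [179.95  15.3   -3.2 ] F [ 0.4 -0.2 -2.9] w 0.0119
shift [-0.0002  0.0006  0.0224] turn [ 0.05  0.05 -0.  ]
board front face seat frame: n 6622 extent [[-0.0228, -0.0839, 0.0219], [-0.0117, 0.0836, 0.1802]] mean [-0.0196 -0.0078  0.1001] normal deg off y,z [ 0.04 -0.07]
x low -0.0197 x high -0.0195
rect yz mm ((1.1325912475585938, 105.67304229736328), (171.0581512451172, 171.36793518066406), 89.99688720703125)
```

View pics/s3.png

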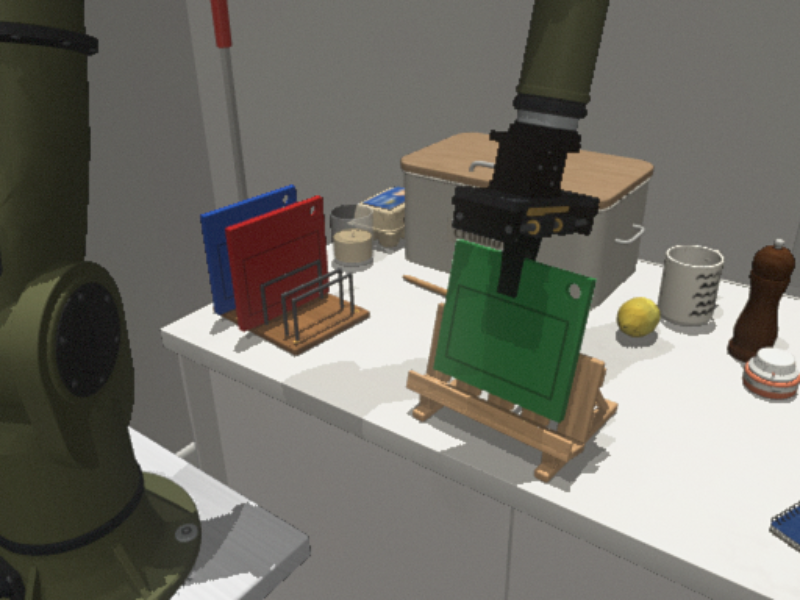

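The board is centred (y about 0) and parallel to the back, with its lower edge about 20 mm above the ledge and behind the lip.

Call:
jog_arm:
  rows:
    - [1,0,0,0.005,0,0,0]
    - [1,0,0,0.005,0,0,0]
    - [1,0,0,0.004,0,0,0]
    - [1,0,0,0.002,0,0,0]
    - [1,0,0,0.0015,0,0,0]
    - [1,0,0,0.001,0,0,0]
    - [1,0,0,0.001,0,0,0]
    - [1,0,0,0,0,0,0]

```text
time_s: 9.13
tool_pos: [0.4706, -0.2251, 0.331]
tool_rot: [179.9, 15.2, -3.3]
force: [-0.1, 0.1, -2.7]
grip_width: 0.0118
```

Call:
jog_arm:
  rows:
    - [1,0,0,0.001,0,0,0]
    - [1,0,0,0.001,0,0,0]
    - [1,0,0,0,0,0,0]

```text
time_s: 9.38
tool_pos: [0.47, -0.225, 0.3289]
tool_rot: [179.9, 15.2, -3.3]
force: [0.4, 0.3, -2.6]
grip_width: 0.012
```

Travelled 19 mm with no contact yet, so I continue in small steps.

Call:
jog_arm:
  rows:
    - [1,0,0,0.001,0,0,0]
    - [1,0,0,0.001,0,0,0]
    - [1,0,0,0,0,0,0]

```text
time_s: 9.63
tool_pos: [0.4697, -0.2253, 0.3278]
tool_rot: [179.9, 15.1, -3.3]
force: [0.5, -0.7, 3.2]
grip_width: 0.0118
```

Call:
jog_arm:
  rows:
    - [1,0,0,0.001,0,0,0]
    - [1,0,0,0,0,0,0]

```text
time_s: 9.8
tool_pos: [0.4697, -0.2255, 0.3277]
tool_rot: [179.9, 15.1, -3.3]
force: [0.4, -0.9, 8.2]
grip_width: 0.0117
```

The board is down on the ledge (+8 N). Now I slide it back against the slats.

Call:
jog_arm:
  rows:
    - [1,0.001,0,-0.0008,0,0,0]
    - [1,0.0015,0,0,0,0,0]
    - [1,0.0015,0,0,0,0,0]
    - [1,0.0015,0,0,0,0,0]
    - [1,0.001,0,0,0,0,0]
    - [1,0,0,0,0,0,0]

```text
time_s: 10.3
tool_pos: [0.4746, -0.2259, 0.3264]
tool_rot: [179.9, 15.5, -3.3]
force: [-4.4, 0.6, 13.4]
grip_width: 0.0119
```

Call:
jog_arm:
  rows:
    - [1,0.001,0,0,0,0,0]
    - [1,0,0,0,0,0,0]

```text
time_s: 10.47
tool_pos: [0.4755, -0.226, 0.3261]
tool_rot: [179.9, 15.5, -3.3]
force: [-4.1, 0.7, 13.4]
grip_width: 0.0117
```

Call:
jog_arm:
  rows:
    - [1,0,0,-0.0012,0,0,0]
    - [1,0,0,0,0,0,0]

```text
time_s: 10.63
tool_pos: [0.4765, -0.2257, 0.3261]
tool_rot: [179.9, 15.3, -3.3]
force: [-2.0, -0.2, 2.9]
grip_width: 0.0119
```

```bash
python3 look.py -.006 0.005 0 s4.png
```

```text
t 10.6333 tcp [ 0.4765 -0.2257  0.3261] [179.88  15.27  -3.28] F [-2.  -0.2  2.9] w 0.0119
shift [ 0.0006 -0.0004  0.0019] turn [ 0.1   0.03 -0.08]
board front face seat frame: n 6292 extent [[-0.0157, -0.0852, 0.0048], [-0.0047, 0.0824, 0.1598]] mean [-0.0124 -0.0095  0.0813] normal deg off y,z [ 0.01 -0.06]
x low -0.0124 x high -0.0123
rect yz mm ((-0.7264556884765625, 86.10570526123047), (170.39111328125, 166.8176727294922), 0.016145888715982437)
```

The face is flat on the slats: front face at -12.3 mm against -12 ideal, parallel within 0.1°, y offset about -1 mm, lower edge on the ledge. I let go and back out along the board.

Call:
jog_arm:
  rows:
    - [0.75,0,0,0,0,0,0]
    - [0.6,0,0,0,0,0,0]
    - [0.5,0,0,0,0,0,0]
    - [0.5,0,0,0,0,0,0]
    - [0.5,0,0,0,0,0,0]
    - [0.5,0,0,0,0,0,0]

```text
time_s: 11.18
tool_pos: [0.4772, -0.2253, 0.3261]
tool_rot: [179.9, 15.2, -3.2]
force: [0.2, -0.1, -0.2]
grip_width: 0.0407
```

Call:
jog_arm:
  rows:
    - [0.5,0,0,-0.005,0,0,0]
    - [0.5,0,0,-0.01,0,0,0]
    - [0.5,0,0,-0.015,0,0,0]
    - [0.5,0,0,-0.02,0,0,0]
    - [0.5,0,0,-0.02,0,0,0]
    - [0.5,0,0,-0.02,0,0,0]
    - [0.5,0,0,-0.02,0,0,0]
    - [0.5,0,0,-0.01,0,0,0]
    - [0.5,0,0,0,0,0,0]

```text
time_s: 11.93
tool_pos: [0.5093, -0.2274, 0.4444]
tool_rot: [179.8, 14.9, -3.2]
force: [-0.6, 1.1, -1.1]
grip_width: 0.0437
```

```bash
python3 look.py -.006 0.005 .12 s5.png
```

```text
t 11.9333 tcp [ 0.5093 -0.2274  0.4444] [179.81  14.93  -3.24] F [-0.6  1.1 -1.1] w 0.0437
shift [ 0.     -0.0002  0.0048] turn [ 0.18 -0.31 -0.05]
board front face seat frame: n 6643 extent [[-0.0156, -0.0852, 0.0049], [-0.0043, 0.0823, 0.1596]] mean [-0.0124 -0.0093  0.0847] normal deg off y,z [-0.   -0.05]
x low -0.0124 x high -0.0124
rect yz mm ((0.044158935546875, 204.81289672851562), (403.8038024902344, 171.6547393798828), 89.84397888183594)
```

View pics/s5.png

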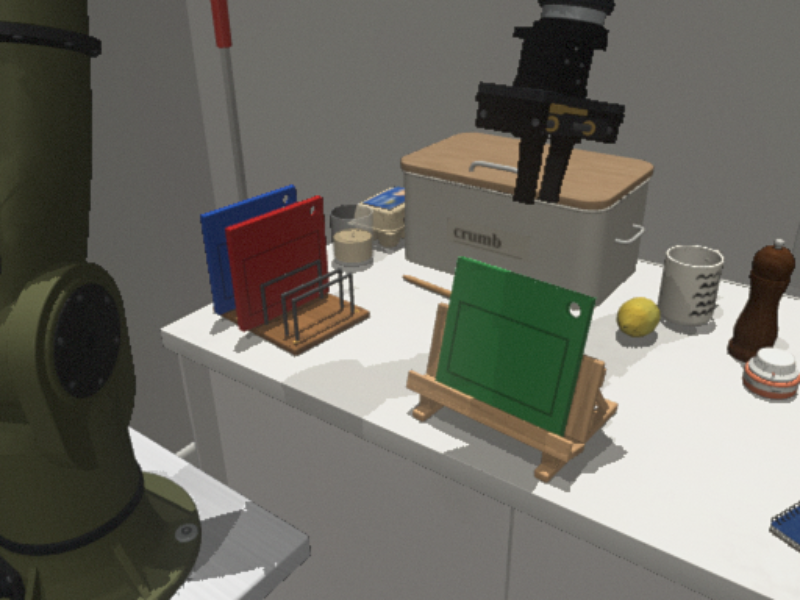

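The green board leans on the slats behind the lip, the gripper is clear, and the red and blue boards still stand in the holder.

```bash
python3 -c "
from h import *
env.sign_off()"
```

```text
the job is handed in; nothing more can be done
```

I lifted the green board straight up out of the holder, turned it, and lowered it onto the stand's ledge. The wrist force read about +8 N up when it touched. I then slid it back against the slats, let go and withdrew. The job was handed in after about 12 s on the robot's clock; no verdict is reported.

- **Green board position:** after release the camera put its front face 12.4 mm in front of the slat plane (ideal 12 mm), parallel to it within 0.1°. It is about 1.5 mm off the middle sideways. Its top edge is 159.6 mm up along the back (ideal 160 mm) and did not change between holding and releasing.
- **Everything else:** the red and blue boards looked undisturbed in the last picture, and the gripper was well clear of everything.
- **Disagreements:**
  - In the last check the bounding rectangle came out wrong (404 mm tall), probably from stray green pixels on the arm. I relied on the percentile extents and the plane fit instead.
  - The networks found the seat poorly in the scene view (it landed on the red board), so I took the seat from the depth planes. The plane fit meant for the ledge did not find it cleanly either, so I took the ledge height from the given 34 mm, and the measured slat tops agreed with it.

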